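# Turn the fittings carousel and kit the tee

### The arm

A 6-joint arm with a two-finger parallel gripper is mounted at the origin on a cart in front of the work surface, level with it; the furniture and walls round the work are solid. World frame = base frame: x ahead of the robot, y to its left, z up, the work surface at z = 0. Lengths are in mm, angles in rad, forces in N, time in s.
With the tool pointing down it reaches from about 325 to 775 mm from the base axis. Payload 9.3 kg.
Tool frame: the origin (TCP) lies on the centre line of the jaws, within the pads' length; the fingertips stand 14 mm ahead of it and the grasp point (between the pads) lies 5 mm behind it (bot.finger_overhang is the distance from the TCP to the fingertips, in mm); z points along the fingers, y is the line along which they close (so a half turn about z gives the same grasp; the last joint's range is limited). The gripper opens to 85 mm and grips with 20 to 120 N. Pads are 22 mm wide; open, the fingers measure 114 mm over their backs; the gripper's body (76 mm by 85 mm) begins 54 mm behind the grasp point. The pads swing forward as they close: fully open they stand 13 mm farther back than shut.
Start: joints at [-1.286, 0.259, 0.021, 1.334, 0, 1.418], TCP at [233.164, -498.128, 245.279] pointing down, gripper open.
Joint ranges: [-3.04, 3.04], [-0.91, 1.82], [-1.04, 1.36], [-1.92, 1.95], [-1.52, 1.45], [-3.14, 3.14]. Speed limits (rad/s): [2.22, 2.22, 2.79, 3.14, 3.14, 3.14].

### API

Orientations are given as a unit quaternion [w, x, y, z].
In Python, from cell import bot, imaging, nets gives the robot as it stands. The module is installed in compiled form; this text tells all that it offers.
- The arm moves only by the tool drive_tool, never from a script. Its argument "moves" is a list of rows, each an object of numbers: "gripper": the finger opening in m, from 0 to 0.0854; "tx", "ty", "tz": the shift along the tool's x, y, z in m; "spin": the turn about the tool's z in degrees. A call has exactly 5 rows; each row shifts and turns the commanded pose from where the row before left it, along the tool's axes as they then stand; what a row does not reach is not made up. A row lasts 1/8 s, in which the tool goes at most 62.5 mm and 10.7 degrees, less where a joint would pass 70% of its speed; a pose out of reach is approached as far as the arm can. A call with a gripper value outside its range is refused whole. The fingers move at their own pace and stop on an object; "grip_force" is the grip in N (left out, the last holds). Time passes only in rows, so rows that do not move let the fingers close, or fill a call up. It gives the time, the measured TCP pose, the force, the opening and the grip force at its end, in the units of the state.
- bot.sense(): the state, without advancing time (a new reading comes with each control period).
- imaging.read_camera(name): name is "side" or "top" or "wrist"; returns the picture (400x640x3 uint8, blue, green, red); there is no depth.
- imaging.camera_params(name): a dict with "fx", "fy", "cx", "cy" (pixels), "D" ([k1, k2, p1, p2, k3] as OpenCV has them; the pictures are not rectified), "extrinsics" (4x4, takes a point from camera to world coordinates); the wrist camera has in their place "T_tool_cam" (4x4, takes a point from camera to tool coordinates, whose origin is the TCP and whose axes are the flange's). Camera axes: x right, y down, z forward; pixel columns grow to the right and rows downward; lengths in mm; the calibration is good to about 2 mm. A picture is of the moment at which its call begins: read the wrist's pose just before it. camera_params takes no time and is no camera call.
- bot.sign_off(): hands the job in; it is judged then, once.
Trained networks look in the newest picture that a camera, given by its name, has taken for a name from the list of things; names that differ only in an ending like _2 or _b are one class to them, and where a whole thing is asked for, a point or a joint stands for the part that bears it (a point fixed in the world has none). Each returns a list of dicts, best first, with "score" (0 to 1); they miss things now and then, are a little off and sometimes report something else, mostly with a low value. They report only what shows in the picture. A call takes as long as a camera call. They do not tell look-alikes from the thing itself.
- nets.cut_out(camera, thing): "region" (400x640 bool, what is visible of it) and "box" ([left, top, width, height] in pixels, round what is visible of it).
The state is a dict: "time_s": time; "qpos": joint angles; "qd": joint speeds; "joint_torque": joint torques, N m; "position": TCP position; "eef_rot": TCP orientation; "force": force on the tool from outside, world axes, zero at the start; "ft_torque": the same for the moment, N m; "opening": finger opening in mm; "grip_force": force on a finger pad.
Only numpy, scipy, OpenCV 4.12 (cv2) and the standard library are available. Lean on these libraries where they do the work, as an engineer would, in place of code of your own. Each camera call takes 0.05 s, during which the arm holds its last target. There are 200 camera calls.

### The job

We need the tee fitting for the reactor. Turn the fittings carousel, which goes round with its black knob, until the tee's compartment stands in the middle of the open front with every fitting still upright, let go of it, then lift the tee out and stand it upright inside the shallow aluminium tray. Leave the other fittings standing in the carousel.

Things in the scene. Friction and masses are not known exactly. Their poses are not given: they have to be found in the camera images.
- tee_fitting: The tee: steel, 60 mm tall, upright, on top a hexagonal nut 24 mm across flats (28 over corners) from 40 to 60 mm above its underside, block 30 mm square at the foot with TWO level legs (56 mm tip to tip along its x axis, tops at 24 mm). Origin: centre of the underside, under the upright leg; z up. 90 g. At any yaw, it stands free in one of the two compartments beside the front one and rides along with the carousel.
- elbow_fitting: The elbow, a bystander: steel, 60 mm tall, upright, on top a hexagonal nut 24 mm across flats (28 over corners) from 40 to 60 mm above its underside, block 30 mm square at the foot with only ONE level leg, towards its +x, ending 32 mm from the axis. Origin as for the tee. It stands in the other compartment beside the front one.
- union_fitting: The straight union, a bystander: steel, 60 mm tall, upright, on top a hexagonal nut 24 mm across flats (28 over corners) from 40 to 60 mm above its underside, no level legs, a 36 mm hexagonal foot. Origin: centre of its underside. It stands in a rear compartment.
- dispenser: Fittings carousel, fixed. Origin on the turning axis at bench height; its -x points to its open front. Base 300 x 300 mm; white turntable of radius 140 mm, floor 16 mm up, six 60-degree compartments (the front one empty at first, off the middle by 10 degrees at most), dividers to 34 mm. Steel wire guard, top 86 mm, wires 30 mm apart, over all x > -70 mm but for an opening |y| < 60, x < 60 mm round the knob.
- turntable: The carousel's turning part with its knob. Origin on the turning axis, 10 mm above the bench. The knob, round and black, diameter 44 mm, sits on the axis, 94 to 120 mm above the bench. It turns by 150 degrees or more either way, light friction (0.05 N m), no detents, and stays where left. Turn steadily, at about 1 rad/s or less: jerks can topple the fittings.
- front (a point): Middle of the open front: 100 mm from the axis towards the carousel's -x, at the level of the compartment floors (16 mm above the bench). A fitting whose compartment is in the middle stands within about 10 mm of here.
- kit_tray: Shallow open aluminium tray, 140 (x) x 110 (y) x 20 mm, walls and floor 3 mm, empty, loose on the bench (0.5 kg), left of the carousel. Origin: centre of its underside.
Not all that is in view belongs to the job. There is more than one size of the kit_tray; the job needs the larger.

How it is judged (in metres and radians):
On the way:
1. the tee, still standing in its compartment, with fingers off it and the carousel, is in the middle of the open front (35 mm from the middle point at most, sideways 25 mm) (x of tee_fitting in the frame of dispenser between -0.135 and -0.065 m and y of tee_fitting in the frame of dispenser between -0.025 and 0.025 m and z of tee_fitting in the frame of dispenser below 0.022 m and angle between tee_fitting's own z axis and vertical below 0.2 rad and contact force between the fingers and tee_fitting below 0.1 N and contact force between the fingers and turntable below 0.1 N), for 0.2 s.
At the end, for the whole second after the job is handed in: The tee stands upright (within 10 degrees) and at rest on the floor of the tray, its axis within 52 mm along x and 42 mm along y of the tray's middle, the tray flat on the bench; the elbow and the union still stand (within 17 degrees) on the carousel, within 130 mm of its axis (x of tee_fitting in the frame of kit_tray between -0.052 and 0.052 m and y of tee_fitting in the frame of kit_tray between -0.042 and 0.042 m and z of tee_fitting in the frame of kit_tray below 0.008 m and angle between tee_fitting's own z axis and vertical below 0.17 rad and linear speed of tee_fitting below 0.02 m/s and height (world z) of kit_tray below 0.006 m and angle between kit_tray's own z axis and vertical below 0.1 rad and horizontal distance between each of elbow_fitting, union_fitting and dispenser below 0.13 m and z of each of elbow_fitting, union_fitting in the frame of dispenser below 0.025 m and angle between each of elbow_fitting, union_fitting's own z axis and vertical below 0.3 rad); the robot touches nothing.
It fails at once if another fitting is lifted out of its compartment (z of any of elbow_fitting, union_fitting in the frame of dispenser above 0.045 m).
It also fails if it takes over 45 s, if anything falls off the work surface, if the arm or the gripper's body presses on something with over 40 N, if the wrist force passes 120 N, or if a joint passes its speed limit or range.

## Working session

There is one attempt and no reset: what is moved stays moved. The work goes in short steps, Python scripts to look and compute and a tool call to move; the robot and the scene stay as the last step left them, time stands still between calls to the robot, and variables do not carry over. Pictures are saved under pics/ and viewed, at most 12 in all, crops included, and the job is handed in when it is done.

Besides the shell and the picture viewer there is one more tool, called after "Emit:" in YAML: its name, and indented under it one key for each argument. drive_tool: Moves the arm, as the interface text tells. Its arguments: {"type":"object","properties":{"moves":{"type":"array"},"grip_force":{"type":"number"}},"required":["moves"]}

```bash
mkdir -p pics
cat > h.py <<'E'
import numpy as np, cv2
from cell import bot, imaging, nets
from scipy.spatial.transform import Rotation as R
def cam(n, st=None):
    p=imaging.camera_params(n)
    K=np.array([[p['fx'],0,p['cx']],[0,p['fy'],p['cy']],[0,0,1]]);D=np.array(p['D'],float)
    if n=='wrist':
        st=st or bot.sense();T=np.eye(4);w,x,y,z=st['eef_rot'];T[:3,:3]=R.from_quat([x,y,z,w]).as_matrix();T[:3,3]=st['position']
        E=T@np.array(p['T_tool_cam'])
    else:E=np.array(p['extrinsics'])
    return K,D,E
def ray(c,uv):
    K,D,E=c
    u=cv2.undistortPoints(np.array(uv,float).reshape(-1,1,2),K,D).reshape(-1,2)
    d=np.c_[u,np.ones(len(u))]@E[:3,:3].T
    return E[:3,3],d
def atz(c,uv,z):
    o,d=ray(c,uv);return o+d*((z-o[2])/d[:,2])[:,None]
def proj(c,P):
    K,D,E=c;Ei=np.linalg.inv(E);r,_=cv2.Rodrigues(Ei[:3,:3])
    return cv2.projectPoints(np.array(P,float).reshape(-1,1,3),r,Ei[:3,3],K,D)[0].reshape(-1,2)
E
python3 - <<'E'
from h import *
s=bot.sense();print(s['time_s'],s['position'],s['eef_rot'],s['opening'])
for n in ['top','side']:
    im=imaging.read_camera(n);cv2.imwrite(f'pics/{n}0.png',im)
    c=cam(n);print(n,c[2].round(2).tolist())
    for t in ['tee_fitting','elbow_fitting','union_fitting','turntable','dispenser','kit_tray']:
        for r in nets.cut_out(n,t):
            m=r['region'];ys,xs=np.nonzero(m);print(t,round(r['score'],2),r['box'],xs.mean().round(1),ys.mean().round(1),atz(c,[xs.mean(),ys.mean()],0 if 'tray' in t else 50).round())
E
```

```text
0.0 [ 233.09007638 -497.87776473  244.67128617] [-6.54566281e-04  9.76136644e-01  2.17156214e-01 -5.73472283e-05] 85.36106572973418
top [[-0.0, -0.99, 0.14, 372.5], [-1.0, 0.0, -0.0, 247.59], [0.0, -0.14, -0.99, 1349.26], [0.0, 0.0, 0.0, 1.0]]
tee_fitting 0.54 [426.9, 199.8, 26.7, 15.5] 439.5 207.6 [[530. -97.  50.]]
elbow_fitting 0.74 [342.4, 135.2, 123.2, 126.8] 401.6 196.1 [[562.   9.  50.]]
elbow_fitting 0.69 [378.0, 213.2, 10.8, 17.1] 384.0 222.7 [[488.  59.  50.]]
union_fitting 0.7 [363.5, 187.1, 13.3, 11.8] 371.0 191.7 [[575.  94.  50.]]
turntable 0.7 [355.0, 150.4, 101.5, 103.6] 404.2 200.4 [[550.   1.  50.]]
dispenser 0.97 [343.0, 137.0, 122.8, 127.3] 403.4 195.6 [[564.   3.  50.]]
kit_tray 0.83 [166.1, 206.4, 33.7, 38.0] 183.3 223.9 [[490. 630.   0.]]
kit_tray 0.73 [426.1, 200.6, 25.2, 15.6] 439.4 207.3 [[ 537. -110.    0.]]
kit_tray 0.58 [250.2, 190.8, 46.2, 55.3] 272.5 217.6 [[508. 372.   0.]]
side [[1.0, -0.01, 0.04, 502.45], [-0.04, -0.68, 0.73, -633.54], [0.01, -0.74, -0.68, 888.21], [0.0, 0.0, 0.0, 1.0]]
tee_fitting 0.85 [315.0, 302.5, 13.2, 31.7] 321.6 316.9 [[ 533. -119.   50.]]
elbow_fitting 0.74 [293.8, 248.1, 17.3, 22.4] 302.4 260.5 [[489.  50.  50.]]
union_fitting 0.56 [328.9, 241.1, 15.1, 20.1] 336.1 248.7 [[579.  89.  50.]]
turntable 0.77 [274.1, 245.3, 112.6, 90.6] 329.0 288.2 [[554. -39.  50.]]
dispenser 0.66 [266.1, 219.2, 142.6, 127.7] 331.8 305.2 [[558. -88.  50.]]
kit_tray 0.76 [282.2, 177.4, 52.3, 33.6] 308.4 191.3 [[508. 381.   0.]]
kit_tray 0.74 [287.8, 137.0, 30.1, 18.6] 302.9 146.3 [[491. 638.   0.]]
```

Run:
```python
import cv2,numpy as np
a=cv2.imread('pics/top0.png')[120:270,150:480];b=cv2.imread('pics/side0.png')[130:360,240:440]
cv2.imwrite('pics/a.png',cv2.resize(a,None,fx=2.4,fy=2.4,interpolation=3))
cv2.imwrite('pics/b.png',cv2.resize(b,None,fx=2.6,fy=2.6,interpolation=3))
c=cv2.imread('pics/top0.png')[130:270,335:475]
cv2.imwrite('pics/c.png',cv2.resize(c,None,fx=4.2,fy=4.2,interpolation=3))
```

```text
(no output)
```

View pics/c.png

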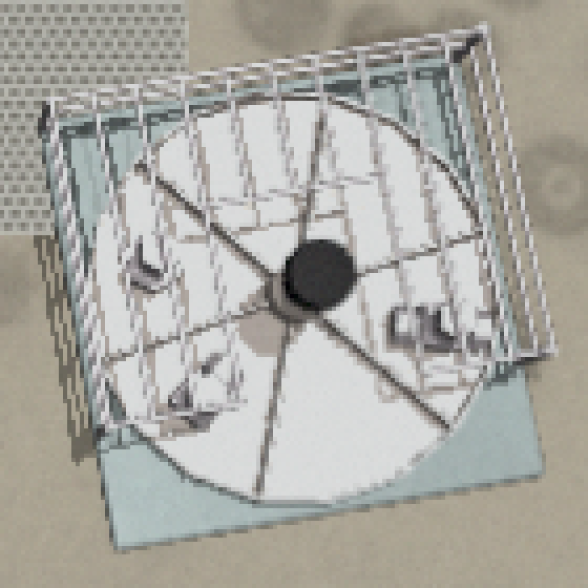

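View pics/b.png

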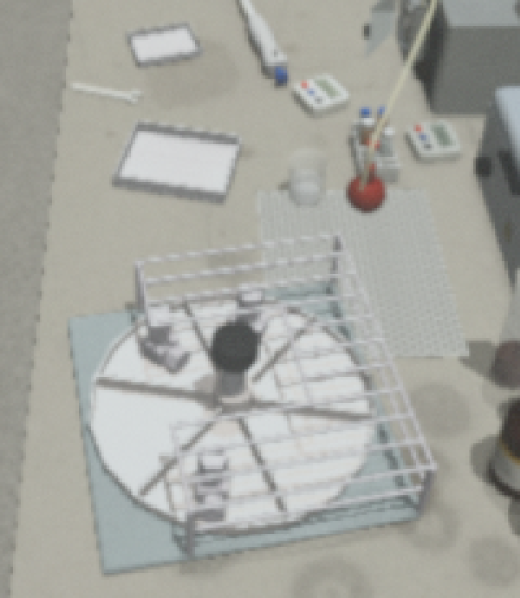

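View pics/a.png

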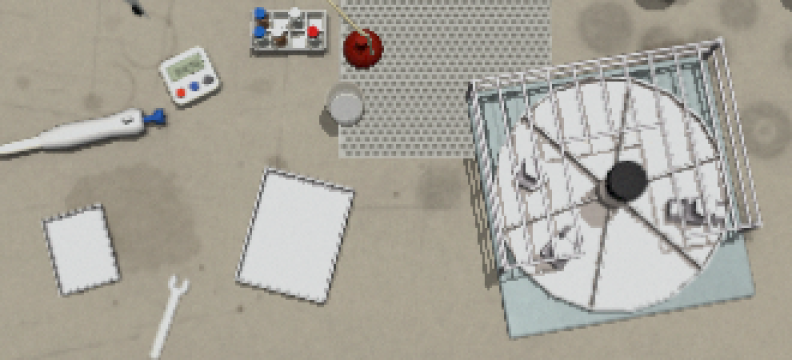

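Top picture: carousel, with the open front towards the robot (px ≈ (404,255)). The fitting at px (439,207) shows two legs, so it is the tee. The one at (384,222) has a single leg, so it is the elbow, and the one at (371,191) is the union. There are two trays: (272,217) large and (183,224) small; the larger, nearer the carousel, is the one meant.

Run:
```python
from h import *
ct=cam('top');cs=cam('side')
P=lambda x,y:[x/4.2+335,y/4.2+130]
k=atz(ct,P(320,273),120)[0];print('knob top',k)
s=[236/2.6+240,344/2.6+130];print('knob side',atz(cs,s,118))
disc=atz(ct,[P(290,300)],16)[0];print('disc',disc)
f=atz(ct,[P(118,548),P(545,475)],5);d=f[1]-f[0];print('front edge',f,np.linalg.norm(d),'yaw',np.degrees(np.arctan2(d[0],-d[1])))
for p in [(258,500),(450,430),(105,358),(145,165),(322,107),(485,235)]:
    v=atz(ct,[P(*p)],34)[0]-k;print('div',np.degrees(np.arctan2(v[1],v[0]))%360,np.hypot(*v[:2]))
st=[209/2.6+240,460/2.6+130];print('tee nut side z76',atz(cs,st,76))
for im,n,th in [('top',ct,'kit_tray'),('side',cs,'tee_fitting')]:
    imaging.read_camera(im)
    for r in nets.cut_out(im,th):
        c=cv2.findContours(r['region'].astype('uint8'),0,1)[0];c=max(c,key=len)
        q=cv2.boxPoints(cv2.minAreaRect(c));w=atz(n,q,20);print(th,q.mean(0),w.mean(0).round(),np.linalg.norm(w-np.roll(w,1,0),axis=1).round(),w[:,:2].round().tolist())
# front-compartment guesses projected
```

```text
knob top [555.07658232  -4.25736167 120.        ]
knob side [[557.51011267 -12.34963152 118.        ]]
disc [551.97102757  -4.47256748  16.        ]
front edge [[ 384.97899762  114.08867131    5.        ]
 [ 432.74610445 -178.83880204    5.        ]] 296.79656523679836 yaw 9.261591966032379
div 168.67338595183676 141.9237505383712
div 227.60649437384507 138.3265171008481
div 109.10031148199153 135.65818377700182
div 48.82364625256048 131.7938548744606
div 349.96084307408165 129.08456611121844
div 286.4435108897105 136.65117837985582
tee nut side z76 [[ 529.89005928 -108.68716972   76.        ]]
kit_tray [272.22473 217.51492] [506. 371.  20.] [110. 141. 111. 140.] [[452.0, 441.0], [589.0, 408.0], [561.0, 301.0], [425.0, 335.0]]
kit_tray [183.26472 224.05887] [488. 624.  20.] [97. 78. 97. 77.] [[525.0, 676.0], [544.0, 600.0], [450.0, 574.0], [432.0, 648.0]]
tee_fitting [320.98648 307.91888] [533. -75.  20.] [25. 28. 25. 27.] [[518.0, -65.0], [546.0, -61.0], [548.0, -85.0], [521.0, -90.0]]
```

Emit:
drive_tool:
  moves:
    - {"gripper": 0.085, "tx": 0.05, "ty": -0.031}
    - {"gripper": 0.085, "tx": 0.05, "ty": -0.031}
    - {"gripper": 0.085, "tx": 0.05, "ty": -0.031}
    - {"gripper": 0.085, "tx": 0.05, "ty": -0.031}
    - {"gripper": 0.085, "tx": 0.05, "ty": -0.031}

```text
invalid input
```

Emit:
drive_tool:
  moves:
    - {"gripper": 0.085, "tx": 0.05, "ty": -0.031}
    - {"gripper": 0.085, "tx": 0.05, "ty": -0.031}
    - {"gripper": 0.085, "tx": 0.05, "ty": -0.031}
    - {"gripper": 0.085, "tx": 0.05, "ty": -0.031}
    - {"gripper": 0.085, "tx": 0.05, "ty": -0.031}

```text
invalid input
```

Emit:
drive_tool:
  moves:
    - {"gripper": 0.085, "spin": -10.6}
    - {"gripper": 0.085, "spin": -10.6}
    - {"gripper": 0.085, "spin": -10.6}
    - {"gripper": 0.085, "spin": -10.6}
    - {"gripper": 0.085, "spin": -10.6}

```text
invalid input
```

Emit:
drive_tool:
  moves:
    - {"gripper": 0.085, "spin": -10.6}
    - {"gripper": 0.085, "spin": -10.6}
    - {"gripper": 0.085, "spin": -10.6}
    - {"gripper": 0.085}
    - {"gripper": 0.085}

```text
invalid input
```

```bash
cat > w.py <<'E'
from h import *
import sys
s=bot.sense();print(s['time_s'],s['position'].round(1) if hasattr(s['position'],'round') else s['position'],s['qpos'])
w,x,y,z=s['eef_rot'];M=R.from_quat([x,y,z,w]).as_matrix();print('yaw',np.degrees(np.arctan2(M[1,0],M[0,0])),'tilt',M[2,2],'F',s['force'],s['opening'],s['grip_force'])
im=imaging.read_camera('wrist');cv2.imwrite('pics/'+sys.argv[1]+'.png',im)
c=cam('wrist',s)
for t in sys.argv[2:]:
    n,zz=t.split(':');
    for r in nets.cut_out('wrist',n):
        ys,xs=np.nonzero(r['region']);b=r['box'];print(n,round(r['score'],2),b,atz(c,[[xs.mean(),ys.mean()],[b[0]+b[2]/2,b[1]+b[3]/2]],float(zz)).round(1).tolist())
E
python3 w.py w1 turntable:120 tee_fitting:76
```

```text
0.9 [ 233.2 -498.1  245.3] [-1.28557036e+00  2.58548757e-01  2.15116028e-02  1.33370436e+00
 -2.39134549e-06  1.41819138e+00]
yaw 25.085862964895437 tilt -0.9999999984949979 F [-0.01921435 -0.71321587 -0.65286087] 85.73088330052781 0.0
```

View pics/w1.png

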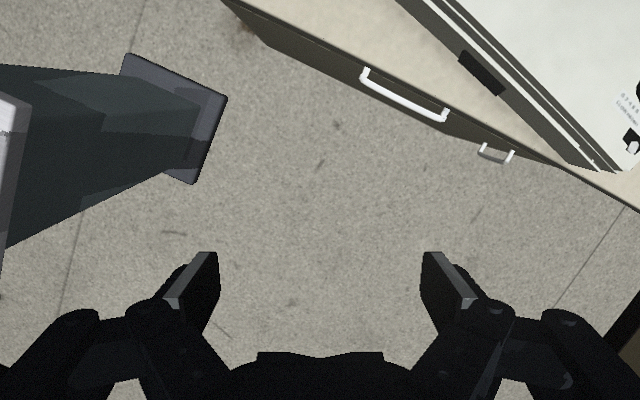

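The wrist picture shows only the floor and the cart edge, because the moves were refused and the arm is still at its start. I'll give every key in each row.

Emit:
drive_tool:
  moves:
    - {"gripper": 0.085, "tx": 0.05, "ty": -0.031, "tz": 0, "spin": 0}
    - {"gripper": 0.085, "tx": 0.05, "ty": -0.031, "tz": 0, "spin": 0}
    - {"gripper": 0.085, "tx": 0.05, "ty": -0.031, "tz": 0, "spin": 0}
    - {"gripper": 0.085, "tx": 0.05, "ty": -0.031, "tz": 0, "spin": 0}
    - {"gripper": 0.085, "tx": 0.05, "ty": -0.031, "tz": 0, "spin": 0}

```text
time_s: 1.68
position: [394.6, -250.2, 245.5]
eef_rot: [0.0, 0.976, 0.217, 0.0]
force: [0.8, -0.0, -0.9]
opening: 85.5
grip_force: 0.0
```

Emit:
drive_tool:
  moves:
    - {"gripper": 0.085, "tx": 0.05, "ty": -0.031, "tz": 0, "spin": 0}
    - {"gripper": 0.085, "tx": 0.05, "ty": -0.031, "tz": 0, "spin": 0}
    - {"gripper": 0.085, "tx": 0.05, "ty": -0.031, "tz": 0, "spin": 0}
    - {"gripper": 0.085, "tx": 0.05, "ty": -0.031, "tz": 0, "spin": 0}
    - {"gripper": 0.085, "tx": 0.05, "ty": -0.031, "tz": 0, "spin": 0}

```text
time_s: 2.3
position: [555.5, -3.5, 245.4]
eef_rot: [0.0, 0.976, 0.217, 0.0]
force: [0.9, -1.0, 0.1]
opening: 84.9
grip_force: 0.0
```

Emit:
drive_tool:
  moves:
    - {"gripper": 0.085, "tx": 0, "ty": 0, "tz": 0, "spin": -10.6}
    - {"gripper": 0.085, "tx": 0, "ty": 0, "tz": 0, "spin": -10.6}
    - {"gripper": 0.085, "tx": 0, "ty": 0, "tz": 0, "spin": -10.6}
    - {"gripper": 0.085, "tx": 0, "ty": 0, "tz": 0, "spin": -10.6}
    - {"gripper": 0.085, "tx": 0, "ty": 0, "tz": 0, "spin": -10.6}

```text
time_s: 2.92
position: [554.6, -5.4, 245.2]
eef_rot: [-0.0, 0.775, 0.632, -0.0]
force: [0.2, 0.8, -0.4]
opening: 85.2
grip_force: 0.0
```

Emit:
drive_tool:
  moves:
    - {"gripper": 0.085, "tx": 0, "ty": 0, "tz": 0, "spin": -10.6}
    - {"gripper": 0.085, "tx": 0, "ty": 0, "tz": 0, "spin": -10.6}
    - {"gripper": 0.085, "tx": 0, "ty": 0, "tz": 0, "spin": -10.6}
    - {"gripper": 0.085, "tx": 0, "ty": 0, "tz": 0, "spin": 0}
    - {"gripper": 0.085, "tx": 0, "ty": 0, "tz": 0, "spin": 0}

```text
time_s: 3.55
position: [554.6, -5.4, 245.3]
eef_rot: [-0.0, 0.576, 0.817, -0.0]
force: [0.1, -0.5, -0.2]
opening: 84.8
grip_force: 0.0
```

```bash
python3 w.py w2 turntable:120 tee_fitting:76 union_fitting:76 elbow_fitting:76
```

```text
3.55 [554.6  -5.4 245.3] [-1.61048281e-01  2.66523630e-01  3.24530586e-02  1.33677100e+00
  1.71235733e-05  1.06685191e+00]
yaw 109.64650120922548 tilt -0.9999999988297483 F [ 0.10630098 -0.45745199 -0.18507935] 84.75618083278111 0.0
turntable 0.8 [187.7, 21.7, 267.1, 271.3] [[544.6, 20.6, 120.0], [546.4, 21.4, 120.0]]
turntable 0.19 [254.2, 213.2, 38.9, 65.5] [[532.1, -58.3, 120.0], [534.5, -59.3, 120.0]]
tee_fitting 0.97 [251.1, 213.4, 40.6, 65.2] [[532.5, -79.0, 76.0], [533.2, -81.0, 76.0]]
tee_fitting 0.31 [173.2, 1.8, 364.0, 339.8] [[566.9, 38.7, 76.0], [581.9, 12.6, 76.0]]
union_fitting 0.59 [357.1, 65.3, 42.5, 40.6] [[571.5, 87.8, 76.0], [573.6, 87.6, 76.0]]
elbow_fitting 0.97 [255.7, 62.8, 41.8, 50.9] [[492.6, 59.4, 76.0], [494.3, 56.9, 76.0]]
elbow_fitting 0.42 [173.7, 0.4, 362.1, 343.0] [[566.4, 40.3, 76.0], [581.6, 12.3, 76.0]]
```

View pics/w2.png

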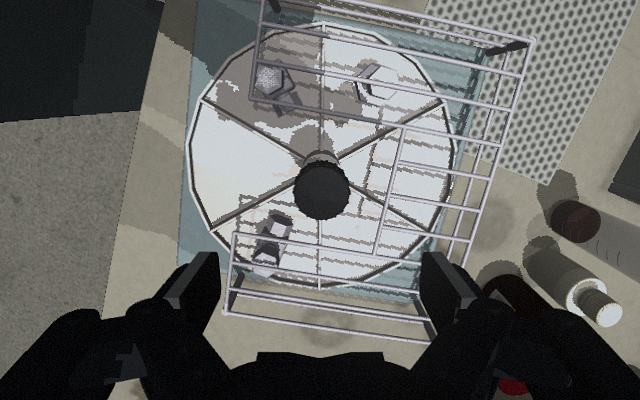

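The wrist picture shows the knob at (321,189), the two-legged tee at (272,243), the one-legged elbow at (272,80) and the union at (375,82). This confirms which fitting is which.

Run:
```python
from h import *
c=cam('wrist');print('knob',atz(c,[[321,190]],120).round(1))
k=atz(c,[[321,190]],120)[0]
for p in [(203,101),(322,30),(322,283),(212,230),(441,102),(438,235)]:
    v=atz(c,[p],34)[0]-k;print('div',np.degrees(np.arctan2(v[1],v[0]))%360,np.hypot(*v[:2]))
im=imaging.read_camera('wrist')
cv2.imwrite('pics/teecrop.png',cv2.resize(im[200:290,225:315],None,fx=6,fy=6,interpolation=3))
for x,y in [(530,-108),(530,-95)]: print(proj(c,[[x,y,16],[x,y,40],[x,y,76]]).round())
```

```text
knob [[554.8  -2.5 120. ]]
div 169.65148473227427 131.63607345795688
div 109.29694307336459 129.17331737177554
div 290.5497240197368 130.81482859214125
div 229.89841852618846 134.31652221585904
div 49.06174265126727 133.66441517372587
div 349.7770226358543 146.24489649784525
[[268. 244.]
 [265. 253.]
 [260. 269.]]
[[272. 234.]
 [269. 242.]
 [264. 257.]]
```

View pics/teecrop.png

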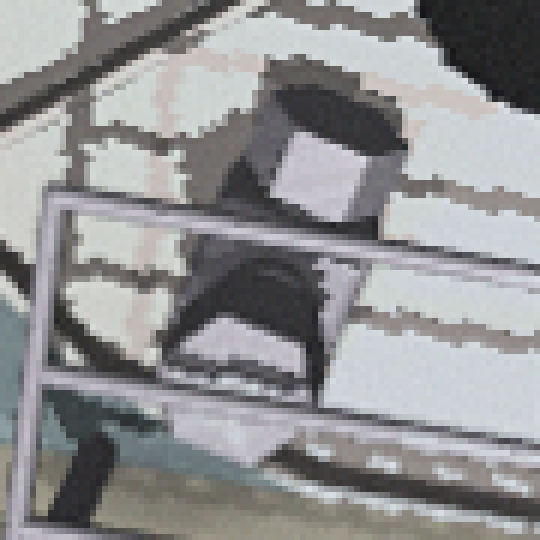

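Emit:
drive_tool:
  moves:
    - {"gripper": 0.085, "tx": 0.002, "ty": 0, "tz": 0.036, "spin": 0}
    - {"gripper": 0.085, "tx": 0, "ty": 0, "tz": 0.036, "spin": 0}
    - {"gripper": 0.085, "tx": 0, "ty": 0, "tz": 0.036, "spin": 0}
    - {"gripper": 0.085, "tx": 0, "ty": 0, "tz": 0.036, "spin": 0}
    - {"gripper": 0.085, "tx": 0, "ty": 0, "tz": 0, "spin": 0}

```text
time_s: 4.47
position: [552.4, -3.3, 99.3]
eef_rot: [-0.002, 0.575, 0.818, -0.001]
force: [-0.3, 0.3, 0.5]
opening: 84.6
grip_force: 0.0
```

Emit:
drive_tool:
  moves:
    - {"gripper": 0.06, "tx": 0, "ty": 0, "tz": 0, "spin": 0}
    - {"gripper": 0.05, "tx": 0, "ty": 0, "tz": 0, "spin": 0}
    - {"gripper": 0.046, "tx": 0, "ty": 0, "tz": 0, "spin": 0}
    - {"gripper": 0.04, "tx": 0, "ty": 0, "tz": 0, "spin": 0}
    - {"gripper": 0.035, "tx": 0, "ty": 0, "tz": 0, "spin": 0}
  grip_force: 25

```text
time_s: 5.1
position: [555.0, -3.4, 102.6]
eef_rot: [0.001, 0.574, 0.819, 0.001]
force: [1.6, 2.2, 5.3]
opening: 43.3
grip_force: 25.9
```

Emit:
drive_tool:
  moves:
    - {"gripper": 0.035, "tx": 0, "ty": 0, "tz": 0, "spin": 2}
    - {"gripper": 0.035, "tx": 0, "ty": 0, "tz": 0, "spin": 4}
    - {"gripper": 0.035, "tx": 0, "ty": 0, "tz": 0, "spin": 5}
    - {"gripper": 0.035, "tx": 0, "ty": 0, "tz": 0, "spin": 6}
    - {"gripper": 0.035, "tx": 0, "ty": 0, "tz": 0, "spin": 6}

```text
time_s: 5.72
position: [556.0, -3.2, 102.6]
eef_rot: [0.002, 0.727, 0.687, 0.002]
force: [7.3, 2.7, 3.8]
opening: 43.1
grip_force: 25.8
```

Emit:
drive_tool:
  moves:
    - {"gripper": 0.035, "tx": 0, "ty": 0, "tz": 0, "spin": 6}
    - {"gripper": 0.035, "tx": 0, "ty": 0, "tz": 0, "spin": 6}
    - {"gripper": 0.035, "tx": 0, "ty": 0, "tz": 0, "spin": 6}
    - {"gripper": 0.035, "tx": 0, "ty": 0, "tz": 0, "spin": 6}
    - {"gripper": 0.035, "tx": 0, "ty": 0, "tz": 0, "spin": 6}

```text
time_s: 6.35
position: [557.1, -3.6, 102.7]
eef_rot: [0.002, 0.88, 0.475, 0.003]
force: [13.1, 1.3, -0.8]
opening: 43.2
grip_force: 25.7
```

Emit:
drive_tool:
  moves:
    - {"gripper": 0.035, "tx": 0, "ty": 0, "tz": 0, "spin": 6}
    - {"gripper": 0.035, "tx": 0, "ty": 0, "tz": 0, "spin": 5}
    - {"gripper": 0.035, "tx": 0, "ty": 0, "tz": 0, "spin": 3}
    - {"gripper": 0.035, "tx": 0, "ty": 0, "tz": 0, "spin": 2}
    - {"gripper": 0.035, "tx": 0, "ty": 0, "tz": 0, "spin": 0}

```text
time_s: 6.98
position: [557.6, -4.0, 102.7]
eef_rot: [0.002, 0.937, 0.349, 0.003]
force: [13.9, -0.6, -1.5]
opening: 43.1
grip_force: 25.7
```

Run:
```python
from h import *
s=bot.sense();print(s['time_s'],s['eef_rot'],s['qpos'])
for n in ['top','side']:
    im=imaging.read_camera(n);cv2.imwrite(f'pics/{n}1.png',im);c=cam(n)
    for r in nets.cut_out(n,'tee_fitting'):
        b=r['box'];ys,xs=np.nonzero(r['region']);print(n,round(r['score'],2),b,atz(c,[xs.mean(),ys.mean()],45).round())
a=cv2.imread('pics/side1.png')[215:365,255:415];b=cv2.imread('pics/top1.png')[130:280,335:475]
cv2.imwrite('pics/d.png',np.hstack([cv2.resize(a,(427,400),interpolation=3),cv2.resize(b,(373,400),interpolation=3)]))
```

```text
6.975 [0.00168961 0.93713299 0.3489511  0.00346853] [-1.57922840e-01  3.45901570e-01 -2.30408441e-01  9.86784334e-01
  4.71032965e-04  2.27076286e+00]
top 0.47 [402.8, 220.6, 16.4, 29.5] [[459. -12.  45.]]
side 0.88 [275.9, 270.6, 28.8, 27.4] [[457. -25.  45.]]
```

View pics/d.png

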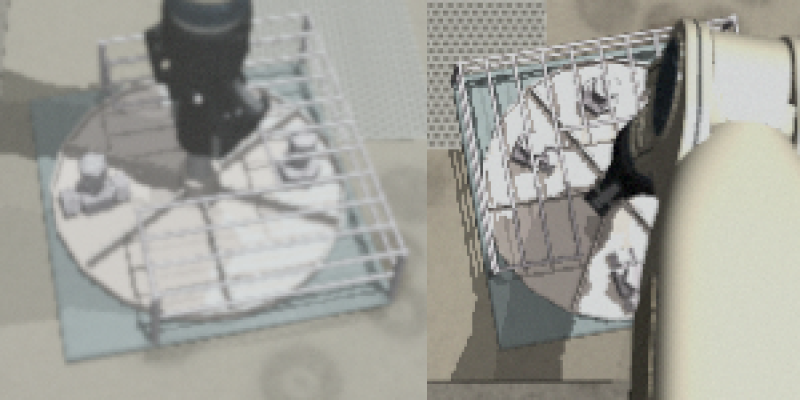

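Side view: the tee stands upright at the middle of the open front (left of the crop), and elbow and union are still standing. Next I release and rise.

Emit:
drive_tool:
  moves:
    - {"gripper": 0.05, "tx": 0, "ty": 0, "tz": 0, "spin": 0}
    - {"gripper": 0.07, "tx": 0, "ty": 0, "tz": 0, "spin": 0}
    - {"gripper": 0.085, "tx": 0, "ty": 0, "tz": 0, "spin": 0}
    - {"gripper": 0.085, "tx": 0, "ty": 0, "tz": -0.02, "spin": 0}
    - {"gripper": 0.085, "tx": 0, "ty": 0, "tz": -0.04, "spin": 0}

```text
time_s: 7.8
position: [552.8, -3.4, 160.6]
eef_rot: [-0.001, 0.937, 0.349, -0.002]
force: [0.2, 0.1, -0.6]
opening: 84.9
grip_force: 0.0
```

Emit:
drive_tool:
  moves:
    - {"gripper": 0.085, "tx": 0, "ty": 0, "tz": -0.04, "spin": 0}
    - {"gripper": 0.085, "tx": -0.022, "ty": -0.014, "tz": -0.02, "spin": 0}
    - {"gripper": 0.085, "tx": -0.034, "ty": -0.021, "tz": 0, "spin": 0}
    - {"gripper": 0.085, "tx": -0.034, "ty": -0.022, "tz": 0, "spin": 0}
    - {"gripper": 0.085, "tx": 0, "ty": 0, "tz": 0, "spin": 0}

```text
time_s: 8.43
position: [446.3, -19.3, 221.8]
eef_rot: [0.0, 0.937, 0.349, 0.0]
force: [-0.1, 0.2, 0.0]
opening: 84.9
grip_force: 0.0
```

```bash
python3 w.py w3 tee_fitting:50
python3 - <<'E'
import cv2
im=cv2.imread('pics/w3.png');cv2.imwrite('pics/w3c.png',cv2.resize(im[90:310,190:450],None,fx=2.7,fy=2.7,interpolation=3))
E
```

```text
8.425 [446.3 -19.3 221.8] [-2.31332713e-01  9.15565836e-02 -2.49223858e-01  1.22988733e+00
 -1.67896259e-04  2.19739391e+00]
yaw 40.84421408494242 tilt -0.9999999776421267 F [-0.06654048  0.24286762  0.04191448] 84.87071869191261 0.0
tee_fitting 0.8 [301.4, 129.4, 52.7, 70.9] [[460.1, -15.3, 50.0], [460.9, -15.7, 50.0]]
```

View pics/w3c.png

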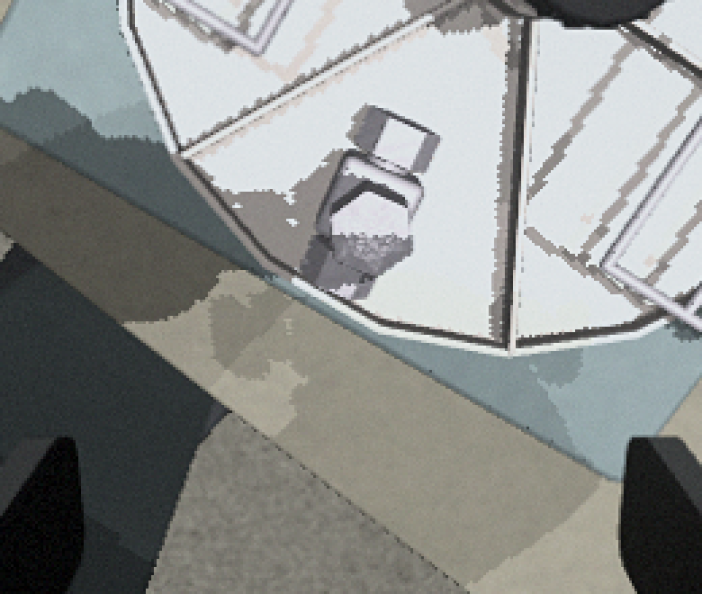

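The crop shows the tee upright with radial legs and its hexagonal nut centred at crop (372,235), i.e. px (328,177). Two of the nut's flats already face the fingers.

Run:
```python
from h import *
s=bot.sense();c=cam('wrist',s)
q=lambda x,y:[190+x/2.7,90+y/2.7]
n=atz(c,[q(372,235)],76)[0];print('nut',n)
h=atz(c,[q(332,222),q(370,190),q(412,210),q(410,245),q(372,278),q(330,262)],76);print(np.linalg.norm(h-n,axis=1))
l=atz(c,[q(438,138),q(398,113)],40);print('outer leg corners',l.tolist())
l=atz(c,[q(416,160),q(345,270)],40);print(l.tolist())
d=n[:2]-s['position'][:2];a=np.radians(40.84);print('tx,ty',d@[np.cos(a),np.sin(a)],d@[np.sin(a),-np.cos(a)])
t=np.radians(9.5);v=n[:2]-[554.8,-3.5];print('disp',v@[np.cos(t),np.sin(t)],v@[-np.sin(t),np.cos(t)])
```

```text
nut [459.14944403 -18.8207907   76.        ]
[12.78978307 13.84256325 14.29499465 12.02271501 13.55712519 15.36044879]
outer leg corners [[493.06190943502503, -19.627652754418317, 40.0], [490.4789666735885, -4.0092166979335175, 40.0]]
[[482.7380239265495, -18.99732087660036, 40.0], [438.0977590764603, -25.949814121298434, 40.0]]
tx,ty 8.306288432120459 6.408691921008267
disp -96.86742595927667 0.6762199940820696
```

Emit:
drive_tool:
  moves:
    - {"gripper": 0.052, "tx": 0.009, "ty": 0.007, "tz": 0.01, "spin": -2}
    - {"gripper": 0.052, "tx": 0, "ty": 0, "tz": 0.02, "spin": 0}
    - {"gripper": 0.052, "tx": 0, "ty": 0, "tz": 0.03, "spin": 0}
    - {"gripper": 0.052, "tx": 0, "ty": 0, "tz": 0.03, "spin": 0}
    - {"gripper": 0.052, "tx": 0, "ty": 0, "tz": 0.01, "spin": 0}

```text
time_s: 9.15
position: [460.0, -18.4, 118.9]
eef_rot: [-0.001, 0.931, 0.366, -0.002]
force: [-0.1, -0.8, 0.7]
opening: 51.8
grip_force: 0.0
```

```bash
python3 w.py w4 tee_fitting:50
python3 - <<'E'
from h import *
s=bot.sense();c=cam('wrist',s);p=s['position']
im=cv2.imread('pics/w4.png')
for z,col in [(76,(0,0,255)),(56,(0,255,0))]:
    for u in proj(c,[[p[0],p[1],z]]): cv2.circle(im,tuple(int(v) for v in u),3,col,-1)
cv2.imwrite('pics/w4c.png',im)
E
```

```text
9.15 [460.  -18.4 118.9] [-2.22648048e-01  1.86896581e-01 -4.12972786e-01  9.74602486e-01
  3.76401277e-05  2.16904535e+00]
yaw 42.966237221032735 tilt -0.9999932445546122 F [-0.1339962  -0.80479914  0.68810491] 51.82651738017009 0.0
tee_fitting 0.62 [280.8, 157.9, 74.4, 101.6] [[461.3, -14.7, 50.0], [463.1, -13.3, 50.0]]
```

View pics/w4c.png

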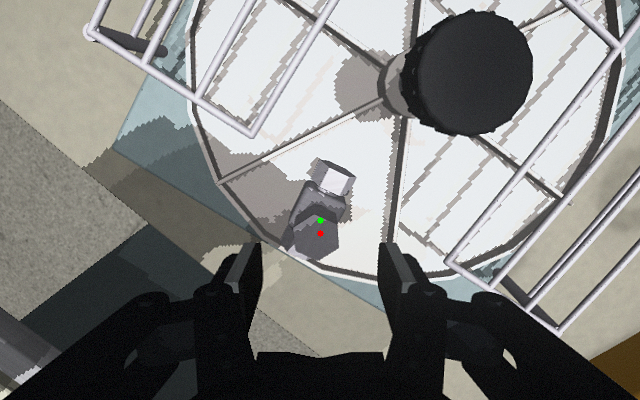

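The nut at px (318,235) is centred under the tool (red dot (320,233)) and the fingers are clear of the guard, so I descend and grip.

Emit:
drive_tool:
  moves:
    - {"gripper": 0.052, "tx": 0, "ty": 0, "tz": 0.02, "spin": 0}
    - {"gripper": 0.052, "tx": 0, "ty": 0, "tz": 0.025, "spin": 0}
    - {"gripper": 0.052, "tx": 0, "ty": 0, "tz": 0.013, "spin": 0}
    - {"gripper": 0.052, "tx": 0, "ty": 0, "tz": 0, "spin": 0}
    - {"gripper": 0.04, "tx": 0, "ty": 0, "tz": 0, "spin": 0}

```text
time_s: 9.88
position: [460.6, -18.9, 64.1]
eef_rot: [0.0, 0.931, 0.366, 0.001]
force: [1.3, -0.3, -0.5]
opening: 40.2
grip_force: 0.0
```

Emit:
drive_tool:
  moves:
    - {"gripper": 0.032, "tx": 0, "ty": 0, "tz": 0, "spin": 0}
    - {"gripper": 0.028, "tx": 0, "ty": 0, "tz": 0, "spin": 0}
    - {"gripper": 0.024, "tx": 0, "ty": 0, "tz": 0, "spin": 0}
    - {"gripper": 0.018, "tx": 0, "ty": 0, "tz": 0, "spin": 0}
    - {"gripper": 0.015, "tx": 0, "ty": 0, "tz": 0, "spin": 0}
  grip_force: 35

```text
time_s: 10.5
position: [460.2, -18.8, 63.6]
eef_rot: [0.0, 0.931, 0.366, 0.0]
force: [0.2, 1.3, 5.7]
opening: 23.5
grip_force: 35.4
```

Emit:
drive_tool:
  moves:
    - {"gripper": 0.015, "tx": 0, "ty": 0, "tz": -0.01, "spin": 0}
    - {"gripper": 0.015, "tx": 0, "ty": 0, "tz": -0.025, "spin": 0}
    - {"gripper": 0.015, "tx": 0, "ty": 0, "tz": -0.035, "spin": 0}
    - {"gripper": 0.015, "tx": 0, "ty": 0, "tz": -0.035, "spin": 0}
    - {"gripper": 0.015, "tx": 0, "ty": 0, "tz": -0.02, "spin": 0}

```text
time_s: 11.12
position: [460.2, -18.8, 190.4]
eef_rot: [0.001, 0.931, 0.366, 0.001]
force: [-0.5, -0.1, -2.0]
opening: 23.5
grip_force: 34.9
```

```bash
python3 w.py w5 tee_fitting:120
```

```text
11.125 [460.2 -18.8 190.4] [-2.23321393e-01  1.30411342e-01 -2.86309362e-01  1.15225355e+00
 -7.56780953e-05  2.16984842e+00]
yaw 42.881508814510056 tilt -0.9999983371649429 F [-0.54591538 -0.06938801 -1.96849923] 23.543885192361227 34.92745383797228
tee_fitting 0.6 [287.3, 179.1, 84.3, 145.1] [[444.8, -36.4, 120.0], [447.3, -38.9, 120.0]]
```

Emit:
drive_tool:
  moves:
    - {"gripper": 0.015, "tx": 0.015, "ty": -0.013, "tz": 0, "spin": 0}
    - {"gripper": 0.015, "tx": 0.03, "ty": -0.025, "tz": 0, "spin": 0}
    - {"gripper": 0.015, "tx": 0.036, "ty": -0.031, "tz": 0, "spin": 0}
    - {"gripper": 0.015, "tx": 0.036, "ty": -0.031, "tz": 0, "spin": 0}
    - {"gripper": 0.015, "tx": 0.036, "ty": -0.031, "tz": 0, "spin": 0}

```text
time_s: 11.85
position: [482.5, 182.8, 187.3]
eef_rot: [-0.0, 0.931, 0.365, -0.001]
force: [0.0, -0.4, -1.2]
opening: 23.5
grip_force: 34.9
```

Emit:
drive_tool:
  moves:
    - {"gripper": 0.015, "tx": 0.036, "ty": -0.031, "tz": 0, "spin": 0}
    - {"gripper": 0.015, "tx": 0.036, "ty": -0.031, "tz": 0, "spin": 0}
    - {"gripper": 0.015, "tx": 0.036, "ty": -0.031, "tz": 0, "spin": 0}
    - {"gripper": 0.015, "tx": 0.026, "ty": -0.02, "tz": 0, "spin": 0}
    - {"gripper": 0.015, "tx": 0.012, "ty": -0.011, "tz": 0, "spin": 0}

```text
time_s: 12.48
position: [505.1, 372.9, 186.7]
eef_rot: [0.0, 0.931, 0.366, -0.001]
force: [-1.5, 0.1, -0.8]
opening: 22.9
grip_force: 34.9
```

```bash
python3 w.py w6 kit_tray:10
python3 - <<'E'
import cv2
cv2.imwrite('pics/w6v.png',cv2.imread('pics/w6.png'))
E
```

```text
12.475 [505.1 372.9 186.7] [5.02455141e-01 4.13212613e-01 1.02538789e-01 1.26218944e+00
 1.77216583e-05 2.89415986e+00]
yaw 42.96544291082948 tilt -0.9999978637379207 F [-1.45827524  0.08979987 -0.77279149] 22.899171803771114 34.9110176664999
kit_tray 0.95 [27.2, 0.0, 103.8, 62.5] [[467.0, 612.3, 10.0], [459.4, 610.9, 10.0]]
kit_tray 0.7 [225.4, 84.6, 198.1, 154.4] [[517.7, 379.4, 10.0], [518.6, 380.3, 10.0]]
```

View pics/w6v.png

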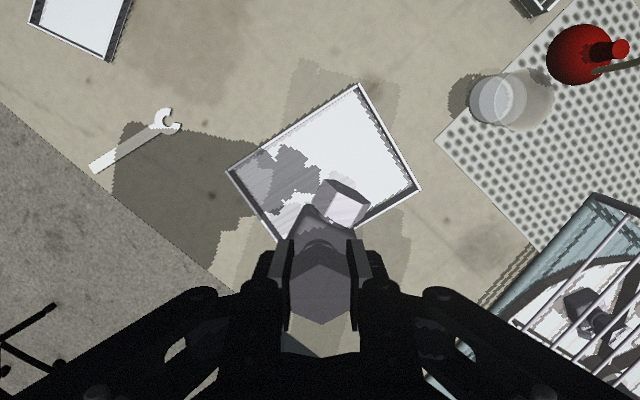

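The picture shows the tee held upright in the fingers over the large tray (corners (228,172), (360,85), (420,188)), with the small tray far off at (80,25).

Emit:
drive_tool:
  moves:
    - {"gripper": 0.015, "tx": 0, "ty": 0, "tz": 0.02, "spin": 0}
    - {"gripper": 0.015, "tx": 0, "ty": 0, "tz": 0.04, "spin": 0}
    - {"gripper": 0.015, "tx": 0, "ty": 0, "tz": 0.04, "spin": 0}
    - {"gripper": 0.015, "tx": 0, "ty": 0, "tz": 0.022, "spin": 0}
    - {"gripper": 0.015, "tx": 0, "ty": 0, "tz": 0.008, "spin": 0}

```text
time_s: 13.2
position: [504.9, 369.9, 57.0]
eef_rot: [0.0, 0.931, 0.365, -0.001]
force: [0.2, -0.9, -1.3]
opening: 23.9
grip_force: 34.9
```

Emit:
drive_tool:
  moves:
    - {"gripper": 0.015, "tx": 0, "ty": 0, "tz": 0, "spin": 0}
    - {"gripper": 0.015, "tx": 0, "ty": 0, "tz": 0.002, "spin": 0}
    - {"gripper": 0.015, "tx": 0, "ty": 0, "tz": 0, "spin": 0}
    - {"gripper": 0.015, "tx": 0, "ty": 0, "tz": 0.001, "spin": 0}
    - {"gripper": 0.015, "tx": 0, "ty": 0, "tz": 0, "spin": 0}

```text
time_s: 13.82
position: [505.5, 371.7, 55.4]
eef_rot: [-0.0, 0.931, 0.366, 0.0]
force: [-0.5, 0.4, -0.5]
opening: 23.5
grip_force: 34.9
```

Emit:
drive_tool:
  moves:
    - {"gripper": 0.015, "tx": 0, "ty": 0, "tz": 0.002, "spin": 0}
    - {"gripper": 0.015, "tx": 0, "ty": 0, "tz": 0.001, "spin": 0}
    - {"gripper": 0.015, "tx": 0, "ty": 0, "tz": 0.001, "spin": 0}
    - {"gripper": 0.015, "tx": 0, "ty": 0, "tz": 0, "spin": 0}
    - {"gripper": 0.015, "tx": 0, "ty": 0, "tz": 0, "spin": 0}

```text
time_s: 14.45
position: [505.5, 371.6, 51.3]
eef_rot: [0.0, 0.931, 0.366, 0.0]
force: [-0.2, -0.1, -0.6]
opening: 23.4
grip_force: 34.9
```

Emit:
drive_tool:
  moves:
    - {"gripper": 0.015, "tx": 0, "ty": 0, "tz": 0.001, "spin": 0}
    - {"gripper": 0.015, "tx": 0, "ty": 0, "tz": 0, "spin": 0}
    - {"gripper": 0.015, "tx": 0, "ty": 0, "tz": 0.0005, "spin": 0}
    - {"gripper": 0.015, "tx": 0, "ty": 0, "tz": 0, "spin": 0}
    - {"gripper": 0.015, "tx": 0, "ty": 0, "tz": 0, "spin": 0}

```text
time_s: 15.08
position: [505.8, 371.9, 50.6]
eef_rot: [-0.0, 0.931, 0.366, 0.001]
force: [-1.5, -0.4, 7.8]
opening: 23.4
grip_force: 35.3
```

Force is up by 8 N: the tee has touched the tray floor. I release it and rise.

Emit:
drive_tool:
  moves:
    - {"gripper": 0.026, "tx": 0, "ty": 0, "tz": 0, "spin": 0}
    - {"gripper": 0.035, "tx": 0, "ty": 0, "tz": 0, "spin": 0}
    - {"gripper": 0.05, "tx": 0, "ty": 0, "tz": 0, "spin": 0}
    - {"gripper": 0.06, "tx": 0, "ty": 0, "tz": 0, "spin": 0}
    - {"gripper": 0.06, "tx": 0, "ty": 0, "tz": -0.01, "spin": 0}

```text
time_s: 15.7
position: [505.1, 371.3, 59.4]
eef_rot: [0.0, 0.931, 0.366, -0.001]
force: [0.2, -0.4, 0.8]
opening: 59.9
grip_force: 0.0
```

Emit:
drive_tool:
  moves:
    - {"gripper": 0.06, "tx": 0, "ty": 0, "tz": -0.03, "spin": 0}
    - {"gripper": 0.06, "tx": 0, "ty": 0, "tz": -0.04, "spin": 0}
    - {"gripper": 0.06, "tx": 0, "ty": 0, "tz": -0.04, "spin": 0}
    - {"gripper": 0.06, "tx": 0, "ty": 0, "tz": -0.03, "spin": 0}
    - {"gripper": 0.06, "tx": 0, "ty": 0, "tz": 0, "spin": 0}

```text
time_s: 16.32
position: [506.4, 372.1, 203.1]
eef_rot: [-0.0, 0.931, 0.366, 0.003]
force: [0.1, -0.5, -0.5]
opening: 60.3
grip_force: 0.0
```

```bash
python3 w.py w7 kit_tray:10 tee_fitting:30
python3 - <<'E'
from h import *
b=imaging.read_camera('side')[150:350,240:430];a=cv2.imread('pics/w7.png')[40:340,150:470]
for n in ['elbow_fitting','union_fitting']:
    for r in nets.cut_out('side',n): print(n,round(r['score'],2),r['box'])
cv2.imwrite('pics/fin.png',np.hstack([cv2.resize(b,(400,421),interpolation=3),cv2.resize(a,(400,421),interpolation=3)]))
E
```

```text
16.325 [506.4 372.1 203.1] [5.00307661e-01 4.03159898e-01 1.28605524e-01 1.29091247e+00
 1.26268240e-05 2.89341923e+00]
yaw 42.885001399735586 tilt -0.9999857982695762 F [ 0.11178809 -0.48564075 -0.49378907] 60.27707209389202 0.0
kit_tray 0.96 [40.2, 0.0, 99.8, 67.6] [[469.9, 614.0, 10.0], [461.9, 612.1, 10.0]]
kit_tray 0.54 [551.2, 276.9, 63.9, 60.4] [[596.1, 48.2, 10.0], [599.0, 49.5, 10.0]]
tee_fitting 0.62 [293.3, 143.1, 53.5, 70.7] [[505.6, 373.4, 30.0], [507.7, 373.0, 30.0]]
elbow_fitting 0.53 [335.3, 239.4, 12.0, 26.5]
union_fitting 0.65 [360.1, 262.4, 15.7, 20.2]
```

View pics/fin.png

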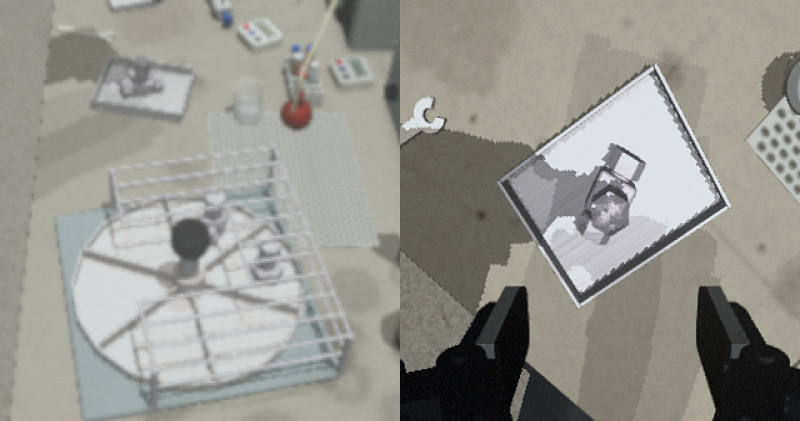

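The tee stands upright near the middle of the large tray, and the elbow and union still stand in the carousel. The arm is clear, so I hand it in.

```bash
python3 -c "
from cell import bot
print(bot.sign_off())"
```

```text
the job is handed in; nothing more can be done
None
```

The job is handed in: the tee stands upright near the middle of the larger tray, the elbow and union still stand in the carousel, and it took about 16 s of the 45 s allowed; the judge's verdict was not shown.

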